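Release the two lid catches of the tube warmer and open it

TASK

The tubes in the bench tube warmer are ready: open its lid. With the fingertips of both fingers press the two lid-release buttons on its front deck down together, and keep both pressed until the lid has sprung up and stopped; then let go of the buttons and push the raised lid back with the outside of the fingers until it leans back past upright and stays there. Do not grasp or lift anything, and leave the tubes in their holes and the things beside the warmer where they are.

Things in the scene. Friction and masses are not known exactly. Their poses are not given: they have to be found in the camera images.
- warmer: Dry-block tube warmer, white, 225 mm deep (x), 200 wide (y), 105 high, fixed. Origin on the bench under it; x points from its front (display) to its back, y to its left, z up. Front face x = -0.125, back x = 0.10. Level front deck x = -0.125 to -0.055 at z = 0.083, with the two release buttons at x = -0.10, y = +0.032 and -0.032. The lid lies behind it, x = -0.05 to its hinge at x = 0.075.
- button_left_top (a point): Centre of the top face of the left release button (a round grey cap of 24 mm diameter, standing 10 mm above the deck, at rest 93 mm above the bench). 64 mm centre to centre from the right one, along the warmer's y.
- button_right_top (a point): Centre of the top face of the right release button, alike.
- button_left (a joint): How far the left button is pressed, m: 0 at rest, 0.006 fully down (still 2 mm above its bezel ring). A spring returns it: 1.5 N at first, about 5 N fully down. It draws back its own lid catch, which lets go from about 0.0035, best fully down; either catch alone still holds the lid.
- button_right (a joint): The same for the right button.
- lid (a joint): Opening angle of the lid, rad: 0 shut, 1.57 upright, 1.85 at its stop, leaning back. With both catches drawn back at once a damped spring raises it within about two seconds to about 0.9, where a stiff hinge leaves it; from there a light push moves it on, and it stays where it is left.
- lid_hinge (a point): Middle of the lid's hinge line, 100 mm above the bench at the back of the chamber; the line runs along the warmer's y.
- lid_edge (a point): Middle of the lid's front edge, 125 mm from the hinge line. The lid is a flat grey frame with a clear window, 190 mm wide, 10 mm thick, nothing hanging below it. Two steel catches, 12 mm wide, stand just in front of it behind the buttons, up to 112 mm above the bench, and hook over this edge; each slides forward 7 mm as its button goes down.
- tube_0: Capped sample tube, 13 mm diameter, 78 mm long, standing loose in a hole of the warmer's metal block under the lid; its top is 93 mm above the bench. Origin at its foot. To be left alone.
- tube_1: As tube_0, in another hole.
- tube_2: As tube_0, in another hole.
- tube_3: As tube_0, in another hole.
- tube_4: As tube_0, in another hole.
- bottle_red_cap: Bystander beside the warmer: white sample bottle with a red cap, 71 mm diameter, 108 mm high, loose. Origin under its centre.
- beaker: Bystander beside the warmer: white plastic beaker, 62 mm wide, 72 mm high, loose. Origin under its centre.
- dish: Bystander beside the warmer: clear flat dish, 60 mm diameter, 14 mm high, loose. Origin under its centre.

How it is judged (in metres and radians):
On the way, in this order (a step that is already met when the one before it is completed fails the run):
1. both release buttons are down together (value of joint each of button_left, button_right above 0.004 m), for 0.1 s.
2. the lid has sprung up while both buttons are still held down (value of joint lid above 0.55 rad and value of joint each of button_left, button_right above 0.003 m), for 0.1 s.
3. the buttons are let go and the lid leans back past upright (value of joint lid above 1.58 rad and value of joint each of button_left, button_right below 0.001 m), for 0.2 s.
At the end, for the whole second after the job is handed in: The lid stands past upright (more than 1.58 rad) and still, both buttons have come back up (less than 1 mm down), every tube is within 15 mm of where it stood and the bottle, beaker and dish within 20 mm (all of step 3 and velocity of joint lid below 0.05 rad/s and distance of each of tube_0, tube_1, tube_2, tube_3, tube_4 from where it was at the start of the episode below 0.015 m and distance of each of bottle_red_cap, beaker, dish from where it was at the start of the episode below 0.02 m); the robot touches nothing.
It fails at once if a tube was lifted or moved more than 15 mm (distance of any of tube_0, tube_1, tube_2, tube_3, tube_4 from where it was at the start of the episode above 0.015 m).
It fails at once if a bystander was lifted or moved more than 20 mm (distance of any of bottle_red_cap, beaker, dish from where it was at the start of the episode above 0.02 m).
It also fails if it takes over 43 s, if anything falls off the work surface, if the arm or the gripper's body presses on something with over 40 N, if the wrist force passes 120 N, or if a joint passes its speed limit or range.

ROBOT

A 6-joint arm with a two-finger parallel gripper is mounted at the origin on a cart in front of the work surface, level with it; the furniture and walls round the work are solid. World frame = base frame: x ahead of the robot, y to its left, z up, the work surface at z = 0. Lengths are in mm, angles in degrees, forces in N, time in s.
With the tool pointing down it reaches from about 325 to 925 mm from the base axis. Payload 3.1 kg.
Tool frame: the origin (TCP) lies at the very end of the fingers, on their centre line; the grasp point (between the pads) lies grasp_offset behind it (grasp_offset is the distance from the TCP to the grasp point, in mm); z points along the fingers, y is the line along which they close (so a half turn about z gives the same grasp; the last joint's range is limited). The gripper opens to 85 mm and grips with 20 to 120 N. Pads are 22 mm wide; open, the fingers measure 114 mm over their backs; the gripper's body (76 mm by 85 mm) begins 54 mm behind the grasp point. The pads swing forward as they close: fully open they stand 13 mm farther back than shut.
Start: joints at [59.576, 12.427, 92.441, -0, 75.132, -6.429], TCP at [254.149, 571.006, 231.3] pointing down, gripper open.
Joint ranges: [-157.48, 157.48], [-44.54, 120.13], [17.64, 146.25], [-64.5, 244.5], [7.68, 150.69], [-147.95, 147.95]. Speed limits (degrees/s): [159.86, 159.86, 180, 180, 180, 180].

INTERFACE

Orientations are given as [roll, pitch, yaw] about the fixed x, y, z axes, in that order (R = Rz(yaw) Ry(pitch) Rx(roll)).
In Python, from station import * gives the robot as it stands. Calls block until the motion is done:
- goto(position, orientation): joint-space move of the TCP to a pose.
- move_l(position, attitude=None, speed=150): straight line of the TCP; attitude=None keeps the orientation; speed is the mean speed in mm/s.
- move_j(angles): joint-space move.
- grip(opening, squeeze=None): finger opening in mm; squeeze is the grip in N (None keeps the last); returns when the fingers have stopped.
- wait(seconds).
- solve_ik(position, orientation): joint angles nearest the present ones, or None.
- get_obs(): the state.
- get_image(name): name is "scene" or "side" or "wrist"; returns the picture (400x640x3 uint8, red, green, blue); there is no depth.
- get_calibration(name): a dict with "fx", "fy", "cx", "cy" (pixels), "D" ([k1, k2, p1, p2, k3] as OpenCV has them; the pictures are not rectified), "R" (3x3) and "t" (3): a world point X has camera coordinates R X + t; the wrist camera has in their place "mount" (4x4, takes a point from camera to tool coordinates, whose origin is the TCP and whose axes are the flange's). Camera axes: x right, y down, z forward; pixel columns grow to the right and rows downward; lengths in mm; the calibration is good to about 2 mm. A picture is of the moment at which its call begins: read the wrist's pose just before it. get_calibration takes no time and is no camera call.
A pose or a line that the arm cannot do raises Unreachable and nothing moves.
- sign_off(): hands the job in; it is judged then, once.
Trained networks look in the newest picture that a camera, given by its name, has taken for a name from the list of things; names that differ only in an ending like _2 or _b are one class to them, and where a whole thing is asked for, a point or a joint stands for the part that bears it (a point fixed in the world has none). Each returns a list of dicts, best first, with "score" (0 to 1); they miss things now and then, are a little off and sometimes report something else, mostly with a low value. They report only what shows in the picture. A call takes as long as a camera call.
- spot_in(name, camera): "extent" ([centre column, centre row, width, height] in pixels, round what is visible of it).
- regions_of(name, camera): "region" (400x640 bool, what is visible of it) and "extent" ([centre column, centre row, width, height] in pixels, round what is visible of it).
The state is a dict: "t": time; "joint_pos": joint angles; "qvel": joint speeds; "effort": joint torques, N m; "tcp_pos": TCP position; "ee_rot": TCP orientation; "wrist_force": force on the tool from outside, world axes, zero at the start; "moment": the same for the moment, N m; "grip_width": finger opening in mm; "grip_force": force on a finger pad.
Only numpy, scipy, OpenCV 4.12 (cv2) and the standard library are available. Lean on these libraries where they do the work, as an engineer would, in place of code of your own. Each camera call takes 0.05 s, during which the arm holds its last target. There are 200 camera calls.

## Working session

There is one attempt and no reset: what is moved stays moved. The work goes in short steps, each a Python script; the robot and the scene stay as the last script left them, time stands still between calls to the robot, and variables do not carry over. Pictures are saved under pics/ and viewed, at most 10 in all, crops included, and the job is handed in when it is done.

```bash
mkdir -p pics; ls; cat > h.py <<'E'
from station import *
import numpy as np, cv2
def save(n,f):
    im=get_image(n); cv2.imwrite('pics/'+f,im[:,:,::-1]); return im
def ray(n,uv):
    c=get_calibration(n);K=np.array([[c['fx'],0,c['cx']],[0,c['fy'],c['cy']],[0,0,1.]])
    p=cv2.undistortPoints(np.array([[uv]],float),K,np.array(c['D'],float))[0,0]
    R=np.array(c['R']);t=np.array(c['t'])
    return -R.T@t, R.T@np.array([p[0],p[1],1.])
def onz(n,uv,z):
    o,d=ray(n,uv); return o+d*(z-o[2])/d[2]
def tri(a,b):
    A=np.zeros((3,3));v=np.zeros(3)
    for n,uv in (a,b):
        o,d=ray(n,uv);d=d/np.linalg.norm(d);P=np.eye(3)-np.outer(d,d);A+=P;v+=P@o
    return np.linalg.solve(A,v)
E
python3 - <<'E'
from h import *
np.set_printoptions(precision=1,suppress=True)
save('scene','s0.png');save('side','d0.png')
for n in ('scene','side'):
    for o in ('button_left_top','button_right_top','lid_edge','warmer','bottle_red_cap','beaker','dish'):
        z={'but':93,'lid':100,'war':50}.get(o[:3],0)
        for r in spot_in(o,n)[:3]:
            e=r['extent']; print(n,o,round(r['score'],2),np.array(e),onz(n,e[:2],z))
print(get_obs())
E
```

```text
pics
scene button_right_top 0.52 [311.9 202.5 100.3  73.6] [503.2 100.4  93. ]
scene lid_edge 0.93 [318.  181.9  75.3  36.4] [576.5 168.  100. ]
scene warmer 0.95 [313.1 200.9 101.8  76.3] [553.9 163.1  50. ]
scene bottle_red_cap 0.94 [392.4 234.1  27.3  50.4] [659.5 -43.6   0. ]
scene bottle_red_cap 0.5 [317.4 179.2  82.5  32.6] [698.4 330.4   0. ]
scene beaker 0.53 [273.8 184.3  15.7  23.5] [572.1 393.7   0. ]
scene dish 0.72 [355.9 269.6  28.5  20.7] [484.9 -92.9   0. ]
side button_left_top 0.37 [297.4 184.6   6.    5.8] [474.9 166.7  93. ]
side button_right_top 0.62 [307.6 195.9   9.5   5.4] [497.6 109.4  93. ]
side lid_edge 0.78 [346.1 178.8  77.6  46.9] [593.  174.5 100. ]
side warmer 0.76 [339.5 200.7 116.3  91.3] [575.7 156.4  50. ]
side bottle_red_cap 0.93 [369.4 259.1  37.1  54.6] [627.1 -19.    0. ]
side beaker 0.55 [312.4 159.9  12.8   7.7] [522.4 498.9   0. ]
side dish 0.89 [307.3 281.2  31.   19.4] [488.3 -86.6   0. ]
{'t': 0.8, 'joint_pos': array([59.6, 12.4, 92.4, -0. , 75.1, -6.4]), 'qvel': array([ 0. ,  0.2, -0. , -0. , -0. , -0. ]), 'effort': array([ -0. , -39.7, -30.4,  -0. ,   0. ,   0. ]), 'tcp_pos': array([254.1, 571. , 231.3]), 'ee_rot': array([180.,   0., 156.]), 'wrist_force': array([-1. ,  0.8, -0.1]), 'moment': array([0. , 0. , 0.1]), 'grip_force': 0.0, 'grip_width': 85.28221227136616}
```

```bash
python3 - <<'E'
import cv2,numpy as np
a=cv2.imread('pics/s0.png')[130:300,220:440];b=cv2.imread('pics/d0.png')[130:300,240:460]
f=lambda x:cv2.resize(x,None,fx=3.5,fy=3.5,interpolation=cv2.INTER_CUBIC)[:,:]
cv2.imwrite('pics/c0.png',cv2.resize(np.hstack([f(a),f(b)]),(800,309)))
cv2.imwrite('pics/c0.png',np.vstack([f(a)[:,:],f(b)])[: ,:].copy() if 0 else cv2.resize(np.vstack([f(a),f(b)]),None,fx=.5,fy=.5))
E
python3 - <<'E'
import json
from h import *
c=get_calibration('wrist');print(c)
E
```

```text
{'fx': 299.82129015220653, 'fy': 299.82129015220653, 'cx': 323.87224197121833, 'cy': 195.9734459393562, 'D': array([-0.03902791,  0.        ,  0.        ,  0.        ,  0.        ]), 'mount': array([[-4.11196648e-04, -9.62285070e-01, -2.72042782e-01,
         6.89579293e+01],
       [ 9.99999678e-01, -2.08121109e-04, -7.75336428e-04,
        -8.92357428e-01],
       [ 6.89476823e-04, -2.72043013e-01,  9.62284845e-01,
        -1.42209287e+02],
       [ 0.00000000e+00,  0.00000000e+00,  0.00000000e+00,
         1.00000000e+00]])}
```

View pics/c0.png

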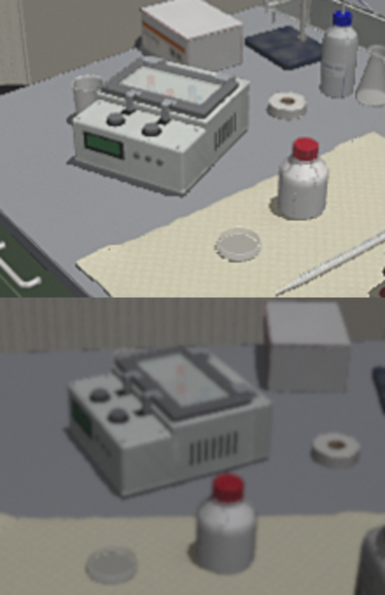

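```bash
cat >> h.py <<'E'
from scipy.spatial.transform import Rotation as Ro
def wray(uv,ob):
    c=get_calibration('wrist');K=np.array([[c['fx'],0,c['cx']],[0,c['fy'],c['cy']],[0,0,1.]])
    p=cv2.undistortPoints(np.array([[uv]],float),K,np.array(c['D'],float))[0,0]
    M=np.array(c['mount']);T=Ro.from_euler('xyz',ob['ee_rot'],degrees=True).as_matrix()
    return ob['tcp_pos']+T@M[:3,3], T@(M[:3,:3]@np.array([p[0],p[1],1.]))
def wonz(uv,ob,z):
    o,d=wray(uv,ob); return o+d*(z-o[2])/d[2]
E
python3 - <<'E'
from h import *
np.set_printoptions(precision=1,suppress=True)
L=tri(('scene',(286.3,197.4)),('side',(296.6,185.7)));R=tri(('scene',(306.3,203.7)),('side',(307.4,197.7)))
print(L,R,np.linalg.norm(L-R))
c=(L+R)/2;d=L-R;yaw=np.degrees(np.arctan2(-d[0],d[1]));print(c,yaw)
p=np.array([c[0],c[1],230.]);
goto(p,[180,0,yaw-180])
ob=get_obs();print(ob['t'],ob['tcp_pos'],ob['ee_rot'],ob['joint_pos'])
save('wrist','w0.png')
for o in ('button_left_top','button_right_top','lid_edge'):
    for r in spot_in(o,'wrist')[:3]:
        e=r['extent']; print(o,round(r['score'],2),np.array(e),wonz(e[:2],ob,93))
E
```

```text
[472.9 173.5  86.9] [497.2 117.1  84. ] 61.45503268296721
[485.  145.3  85.4] 23.275631576970092
2.5667 [485.  145.8 230.1] [ 180.     0.  -156.7] [   8.8   -2.2  108.3    0.    73.9 -104.5]
button_left_top 0.89 [355.6 181.4  23.   22.3] [468.5 170.9  93. ]
button_right_top 0.82 [290.8 182.1  22.9  27.1] [493.7 114.3  93. ]
button_right_top 0.29 [323.9 244.9 204.1 198.9] [541.2 169.2  93. ]
button_right_top 0.16 [131.1  82.5  49.   59.1] [465.2 -51.   93. ]
lid_edge 0.56 [322.8 288.1 191.8 110.1] [587.8 188.   93. ]
```

View pics/w0.png

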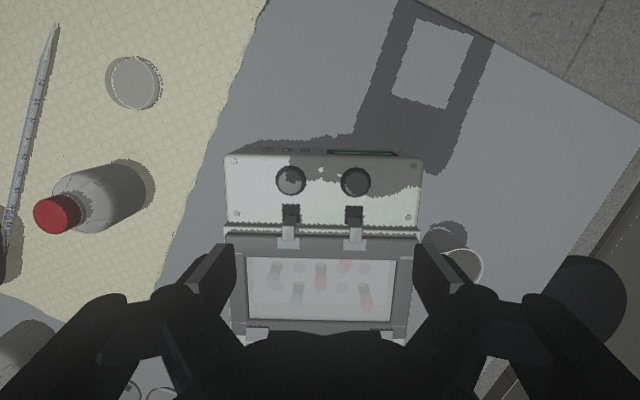

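```bash
python3 - <<'E'
from h import *
np.set_printoptions(precision=1,suppress=True)
grip(50)
yaw=23.6;a=np.radians(yaw);X=np.array([np.cos(a),np.sin(a),0]);
c=np.array([482,143.3,135.])
move_l(c-X*20,[180,0,yaw-180],speed=120)
ob=get_obs();print(ob['t'],ob['tcp_pos'],ob['ee_rot'],ob['grip_width'],ob['wrist_force'])
save('wrist','w1.png')
P=[]
for o in ('button_left_top','button_right_top'):
    for r in spot_in(o,'wrist')[:2]:
        e=r['extent']; print(o,round(r['score'],2),np.array(e),wonz(e[:2],ob,93))
E
```

```text
4.175 [464.6 135.5 135.9] [-180.     0.1 -156.4] 49.88779427659837 [0.  0.2 0.5]
button_left_top 0.76 [368.4 247.3  24.1  37. ] [470.  169.9  93. ]
button_right_top 0.66 [281.9 244.6  28.6  36.6] [491.5 115.6  93. ]
```

View pics/w1.png

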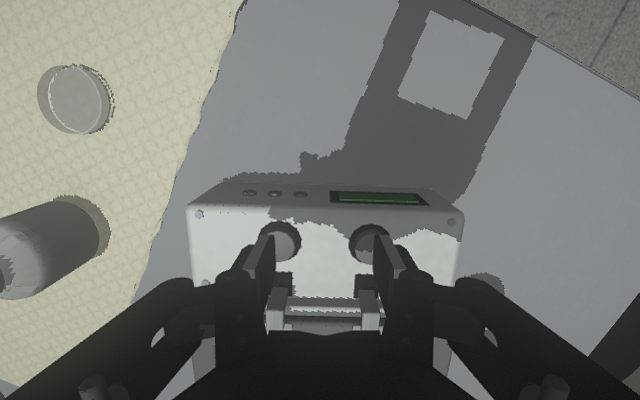

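```bash
python3 - <<'E'
from h import *
np.set_printoptions(precision=1,suppress=True)
yaw=23.6;a=np.radians(yaw);X=np.array([np.cos(a),np.sin(a),0]);
c=np.array([482,143,0.])-X*1
att=[180,0,yaw-180]
move_l(c+[0,0,105],att,speed=100)
z=98
f0=get_obs()['wrist_force'][2]
move_l(c+[0,0,z],att,speed=40)
while z>70:
    z-=1.5; move_l(c+[0,0,z],att,speed=20)
    ob=get_obs(); f=ob['wrist_force'][2]-f0
    print(round(ob['t'],2),z,ob['tcp_pos'],round(f,1),ob['moment'])
    if f>18: break
wait(0.5); ob=get_obs();print(ob['t'],ob['wrist_force'])
save('wrist','w2.png');save('side','d2.png')
E
```

```text
5.41 96.5 [481.1 142.6  96.5] -1.1 [ 0. -0.  0.]
5.66 95.0 [481.  142.6  94.9] -0.2 [-0.  0.  0.]
5.91 93.5 [481.  142.6  93.4] -0.2 [ 0.1 -0.  -0. ]
6.16 92.0 [481.  142.6  91.9] 0.2 [0. 0. 0.]
6.41 90.5 [481.  142.6  90.3] 0.3 [-0.  0.  0.]
6.66 89.0 [481.3 142.6  89.3] 2.5 [ 0.   0.1 -0. ]
6.91 87.5 [481.3 142.6  87.9] 4.7 [-0.1  0.2 -0. ]
7.16 86.0 [481.3 142.6  86.5] 5.7 [-0.   0.4 -0. ]
7.41 84.5 [481.3 142.6  85.2] 8.0 [-0.1  0.5  0. ]
7.66 83.0 [481.3 142.7  84. ] 8.6 [-0.1  0.5 -0. ]
7.91 81.5 [481.3 142.6  83.9] 16.1 [-0.3  1.2 -0. ]
8.16 80.0 [481.4 142.6  83.8] 24.5 [-0.4  1.7 -0. ]
8.6583 [-11.   -1.9  25.8]
```

View pics/w2.png

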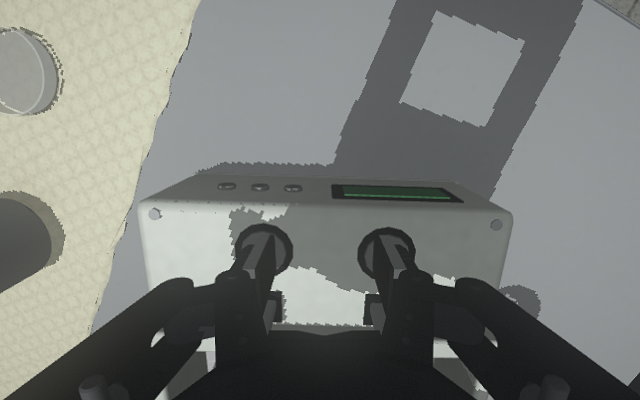

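```bash
python3 - <<'E'
from h import *
wait(1.5); ob=get_obs();print(ob['t'],ob['wrist_force'])
a=save('side','d3.png');b=save('scene','s3.png')
f=lambda x:cv2.resize(x,None,fx=2.5,fy=2.5,interpolation=cv2.INTER_CUBIC)
cv2.imwrite('pics/c3.png',np.hstack([f(a[90:260,250:410]),f(b[90:260,240:400])])[:,:,::-1])
E
```

```text
10.2583 [-10.30969328  -2.11117549  25.04506178]
```

View pics/c3.png

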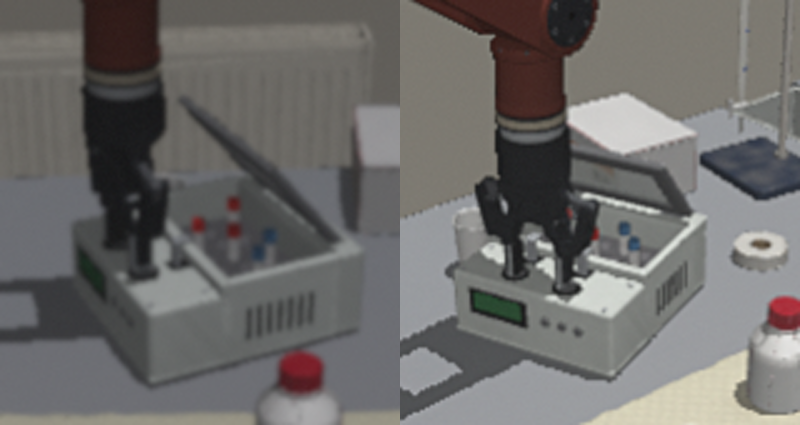

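```bash
python3 - <<'E'
from h import *
np.set_printoptions(precision=1,suppress=True)
yaw=23.6;a=np.radians(yaw);X=np.array([np.cos(a),np.sin(a),0]);att=[180,0,yaw-180]
P=lambda x,z:np.array([482,143,0.])+X*(x+100)+[0,0,z]
move_l(P(-101,100),att,speed=40)
move_l(P(-105,178),att,speed=120)
grip(0,20)
move_l(P(-40,178),att,speed=120)
print(get_obs()['t'],get_obs()['grip_width'])
f0=get_obs()['wrist_force']
for x in list(range(-25,66,15))+[70,75]:
    z=178+max(0,(x+25))*.18
    move_l(P(x,z),att,speed=70)
    ob=get_obs();f=ob['wrist_force']-f0;print(round(ob['t'],2),x,z,ob['tcp_pos'],f)
    if np.linalg.norm(f)>20: break
a=save('side','d4.png');b=save('scene','s4.png')
f=lambda x:cv2.resize(x,None,fx=2.5,fy=2.5,interpolation=cv2.INTER_CUBIC)
cv2.imwrite('pics/c4.png',np.hstack([f(a[70:240,270:430]),f(b[70:240,240:400])])[:,:,::-1])
E
```

```text
13.0333 -0.020092834212251293
13.4 -25 178.0 [550.9 173.1 178.1] [ 0.1  0.8 -0.4]
13.77 -10 180.7 [564.8 179.1 180.8] [ 0.4  1.  -0.2]
14.13 5 183.4 [578.5 185.2 183.4] [0.4 0.8 0.4]
14.5 20 186.1 [592.2 191.2 186.1] [ 0.5  0.6 -0.8]
14.87 35 188.8 [606.  197.2 188.8] [ 1.1  0.3 -0.6]
15.23 50 191.5 [619.6 203.1 191.5] [0.6 0.3 0.1]
15.6 65 194.2 [633.4 209.1 194.2] [ 1.3  0.1 -0.6]
15.85 70 195.1 [637.9 211.2 195.1] [ 0.4 -0.  -0.2]
16.1 75 196.0 [642.7 213.2 196. ] [ 0.1 -0.5 -0.3]
```

View pics/c4.png

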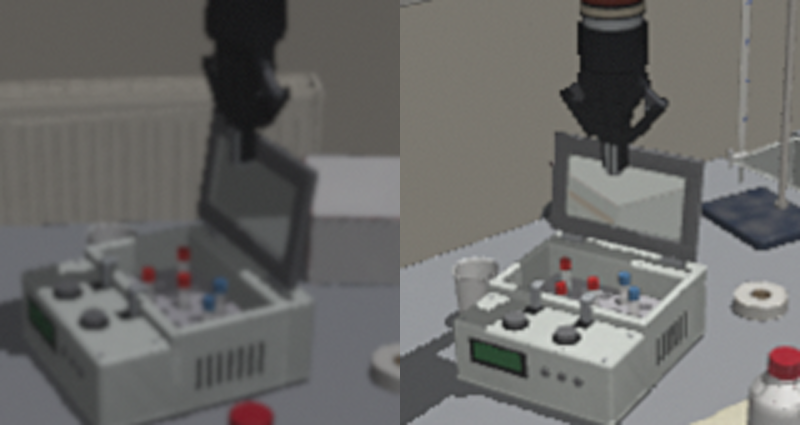

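```bash
python3 - <<'E'
from h import *
np.set_printoptions(precision=1,suppress=True)
yaw=23.6;a=np.radians(yaw);X=np.array([np.cos(a),np.sin(a),0]);att=[180,0,yaw-180]
P=lambda x,z:np.array([482,143,0.])+X*(x+100)+[0,0,z]
for x in range(78,94,3):
    move_l(P(x,196),att,speed=30)
    ob=get_obs();f=ob['wrist_force'];print(round(ob['t'],2),x,ob['tcp_pos'],f)
    if np.linalg.norm(f)>7: break
move_l(P(x-60,205),att,speed=80)
move_l(P(x-110,240),att,speed=120)
print(get_obs()['t'])
a=save('side','d5.png');b=save('scene','s5.png')
f=lambda x:cv2.resize(x,None,fx=2.5,fy=2.5,interpolation=cv2.INTER_CUBIC)
cv2.imwrite('pics/c5.png',np.hstack([f(a[70:310,270:430]),f(b[70:310,240:400])])[:,:,::-1])
E
```

```text
16.45 78 [645.3 214.3 196. ] [-0.8 -1.3 -0.7]
16.7 81 [648.  215.5 195.9] [-0.2 -0.4 -0.8]
16.95 84 [650.8 216.8 195.9] [-0.2  0.3 -0.4]
17.2 87 [653.5 218.  196. ] [-1.  -0.3 -0.7]
17.45 90 [655.1 218.7 195.9] [-4.6 -2.2  1.9]
17.7 93 [655.4 218.8 195.9] [-11.2  -4.2   5.2]
19.2667
```

View pics/c5.png

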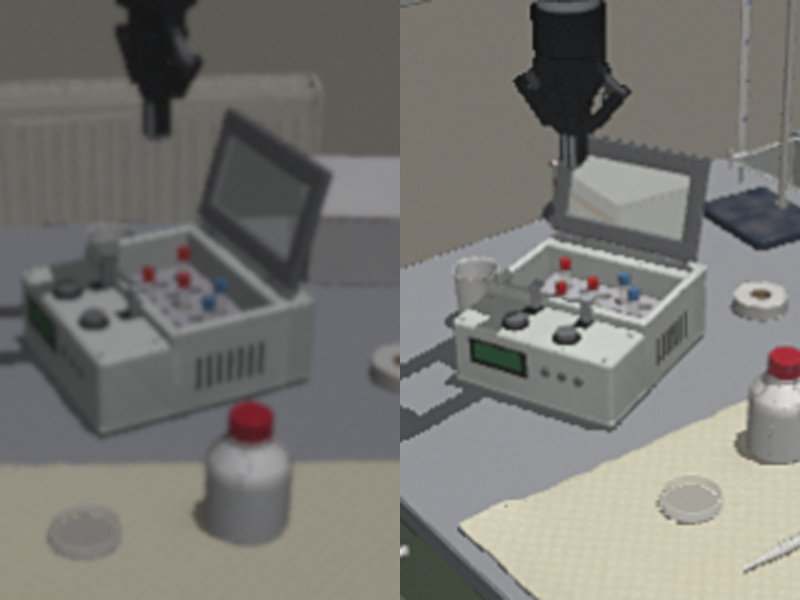

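The lid leans back at its stop: the push force rose to about 11 N at x = 90–93. The buttons are up, the tubes and bystanders look untouched, and the gripper is clear.

```bash
python3 -c "
from station import *
wait(0.3);print(sign_off())"
```

```text
the job is handed in; nothing more can be done
None
```

I opened the lid by pressing both buttons and pushed it back to its stop past upright; the last pictures show the buttons up and the tubes, bottle, beaker and dish in place, and I handed the job in at about 20 s without a verdict being returned.

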